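# Stow the patterning comb in its slotted stand and lock it

### The arm

A 6-joint arm with a two-finger parallel gripper is mounted at the origin on the work surface; the furniture and walls round the work are solid. World frame = base frame: x ahead of the robot, y to its left, z up, the work surface at z = 0. Lengths are in m, angles in rad, forces in N, time in s.
With the tool pointing down it reaches from about 0.35 to 0.775 m from the base axis. Payload 7.3 kg.
Tool frame: the origin (TCP) lies midway between the tips of the shut fingers; the grasp point (between the pads) lies grasp_offset behind it (grasp_offset is the distance from the TCP to the grasp point, in m); z points along the fingers, y is the line along which they close (so a half turn about z gives the same grasp; the last joint's range is limited). The gripper opens to 92 mm and grips with 3 to 60 N. Pads are 19 mm wide; open, the fingers measure 130 mm over their backs; the gripper's body (75 mm by 190 mm) begins 47 mm behind the grasp point.
Start: joints at [1.196, 0.342, 1.524, -0, 1.275, -0.146], TCP at [0.119, 0.511, 0.227] pointing down, gripper open.
Joint ranges: [-2.53, 2.53], [-0.77, 2.02], [0.04, 2.7], [-1, 4.14], [0.28, 2.66], [-3.11, 3.11]. Speed limits (rad/s): [2.57, 2.57, 3.14, 3.14, 3.14, 3.14].

### API

Orientations are given as [roll, pitch, yaw] about the fixed x, y, z axes, in that order (R = Rz(yaw) Ry(pitch) Rx(roll)).
In Python, from cell import * gives the robot as it stands.
- The arm moves only by the tool step_arm, never from a script. Its argument "plan" is a list of rows, each a list of 5 numbers: the closure, from -1 (fully open) to 1 (shut), then the shift along the tool's x, y, z in m, then the turn about the tool's z in rad. In form: [[hand, x, y, z, twist], ...]. A call has 1 to 20 rows; each row is the pose to reach, as a shift and turn from the pose commanded when the call began, along the tool's axes at that moment; what a row does not reach only later rows make up. A row lasts 1/8 s, in which the tool goes at most 62.5 mm and 10.7 degrees, less where a joint would pass 70% of its speed; a pose out of reach is approached as far as the arm can. A call with a gripper value outside its range is refused whole. The fingers move at their own pace and stop on an object; "grip_force" is the grip in N (left out, the last holds). Time passes only in rows, so rows that repeat a pose let the fingers close. It gives the time, the measured TCP pose, the force, the opening and the grip force at its end, in the units of the state.
- observe(): the state, without advancing time (a new reading comes with each control period).
- read_camera(name): name is "side" or "top" or "wrist"; returns a dict with "img" (400x640x3 uint8, red, green, blue), "range_z" (400x640 float32, m along the optical axis (not along the pixel's ray), 0 where there is no reading), "fx", "fy", "cx", "cy" (pixels), "k1" (the pictures are not rectified: a ray, as slopes to the right and down, at radius r is drawn at 1 + k1 r^2 times it, then the intrinsics apply), "R" (3x3) and "t" (3): a world point X has camera coordinates R X + t; the wrist camera has in their place "T_tool_cam" (4x4, takes a point from camera to tool coordinates, whose origin is the TCP and whose axes are the flange's). Camera axes: x right, y down, z forward; pixel columns grow to the right and rows downward; lengths in m; the calibration is good to about 2 mm. A picture is of the moment at which its call begins: read the wrist's pose just before it.
- hand_in(): hands the job in; it is judged then, once.
The state is a dict: "time": time; "qpos": joint angles; "qvel": joint speeds; "joint_efforts": joint torques, N m; "tool_pos": TCP position; "tool_rot": TCP orientation; "contact_force": force on the tool from outside, world axes, zero at the start; "torque": the same for the moment, N m; "opening": finger opening in m; "grip_force": force on a finger pad.
Only numpy, scipy, OpenCV 4.12 (cv2) and the standard library are available. Lean on these libraries where they do the work, as an engineer would, in place of code of your own. Each camera call takes 0.05 s, during which the arm holds its last target. There are 200 camera calls.

### The job

Lift the patterning comb out of the drip tray and lower it into the slotted stand so that every pin is in its own slot and the bar sits flush, fully home. Feel gently for the slots (the slotted strip may be clamped a little off the middle) and never force the comb; then slide the stand's keeper all the way over the bar, let go, and leave the other things where they are.

Things in the scene. Friction and masses are not known exactly. Their poses are not given: they have to be found in the camera images.
- comb: Loose wooden patterning comb, 0.12 to 0.24 kg. Origin: middle of its bar's underside; y along the bar, z up. Bar 16 (x) x 120 (y) x 14 mm. Under it six round steel pins, 6 mm thick, flat-ended, at y = -45, -27, -9, 9, 27, 45 mm, tips at z = -24 mm. Alike both ways round. Starts with its bar on the tray's rests, pins hanging free.
- comb_grip (a point): Point in the comb's grip block, 36 mm above the comb's origin. The block stands centred on the bar, 14 (x) x 40 (y) mm, from z = 14 to 48 mm above the origin: pinch it across x.
- tray: Aluminium drip tray, fixed, 80 (x) x 170 (y) x 16 mm; origin: centre of its underside. Two upright rests at y = +/-54 mm, 6 mm thick, carry the comb's bar at z = 40 mm between small cheeks that stand 8 mm higher; lift the comb straight up.
- stand: Wooden stand, fixed. Origin at table height below the middle of the frame; y along the slot row, z up, x to the keeper's side. Base x = -36 to 72, y = -83 to 83, z = 0 to 10 mm. With its pin tips on top of the strip the comb's origin is at stand z = 64 mm; fully home, bar on the strip, at z = 40 mm (bar top 54 mm).
- slot_row (a point): Middle of the frame, 40 mm above the stand's origin, at the height of the slotted strip's top. Strip 132 (y) x 26 (x) mm; six slots 18 mm apart, each 8.5 mm along y, 12 along x, 30 deep. The strip is clamped up to 7 mm either way along y from this point: not reported, find it by feel. Keep comb-on-stand force under 40 N: approach at 10 mm/s, stop at 4 to 8 N.
- keeper (a joint): Stand's sliding keeper, m: 0 open, 0.028 closed at its stop, over the bar. It slides along the stand's -x with about 2 N. Steel plate 44 x 12 x 6 mm, underside at stand z = 56 mm, y = 50 mm, front end at x = +17 mm when open; on a wooden bracket, x = 20 to 64, y = 38 to 62 mm, guides up to z = 62 mm. It passes only over a comb that is fully home.
- keeper_knob (a point): Point on the axis of the keeper's upright wooden knob, 76 mm above the stand's origin. Knob 14 mm thick, stand z = 62 (on the plate) to 88 mm. It moves with the keeper: stand x = 45 mm when open, 17 mm when closed. Pinch it along the stand's x (fingers before and behind), or push it.
- print_block_a: Bystander, to be left alone: carved wooden printing block with turned grip, 50 x 62 x 68 mm; origin at the centre of its underside.
- print_block_b: Bystander, to be left alone: second carved wooden printing block, 50 x 62 x 68 mm; origin at the centre of its underside.
- tape_1: Bystander, to be left alone: roll of beige masking tape lying flat, 98 mm across, 25 mm high; origin at the centre of its underside.
- jar_1: Bystander, to be left alone: glass jar with black lid, 63 mm across, 94 mm high; origin at the centre of its underside.
- tin_1: Bystander, to be left alone: closed food tin, 75 mm across, 58 mm high; origin at the centre of its underside.
- candle_1: Bystander, to be left alone: tea light in a metal cup, 38 mm across, 15 mm high; origin at the centre of its underside.
- marigold_b: Bystander, to be left alone: small yellow marigold head, about 38 mm across; origin at the centre of its underside.
- cutter_maple: Bystander, to be left alone: tin leaf-shaped cutter, 81 x 90 x 34 mm; origin at the centre of its underside.

How it is judged:
By the outcome, as a careful person would: the job done as asked, in the order asked, and still so for the second after the job is handed in, with the robot touching nothing.
It also fails if it takes over 72 s, if anything falls off the work surface, if the arm or the gripper's body presses on something with over 40 N, if the wrist force passes 120 N, or if a joint passes its speed limit or range.

## Working session

There is one attempt and no reset: what is moved stays moved. The work goes in short steps, Python scripts to look and compute and a tool call to move; the robot and the scene stay as the last step left them, time stands still between calls to the robot, and variables do not carry over. Pictures are saved under pics/ and viewed, at most 10 in all, crops included, and the job is handed in when it is done.

Besides the shell and the picture viewer there is one more tool, called after "Call:" as name(argument=value, ...) on one line, values as JSON. step_arm: Moves the arm, as the interface text tells. Its arguments: {"type":"object","properties":{"plan":{"type":"array","items":{"type":"array","items":{"type":"number"}}},"grip_force":{"type":"number"}},"required":["plan"]}

```bash
ls; mkdir -p pics; python3 - <<'E'
from cell import *
import cv2
o=observe();print(o)
for n in("top","side"):
    c=read_camera(n);cv2.imwrite(f"pics/{n}0.png",c["img"][:,:,::-1]);print(n,c["R"],c["t"],c["fx"],c["k1"])
E
```

```text
pics
{'time': 0.0, 'qpos': array([ 1.19597855e+00,  3.42743535e-01,  1.52501589e+00, -5.72505573e-05,
        1.27540661e+00, -1.46011303e-01]), 'qvel': array([ 0.0001681 , -0.00111836, -0.0008677 , -0.00103018, -0.00012058,
       -0.00029353]), 'joint_efforts': array([-1.13132042e-03, -4.31247067e+01, -2.44225323e+01,  7.17013143e-02,
        5.61280386e-02, -1.27172584e-04]), 'tool_pos': array([0.1189268 , 0.51092952, 0.22603456]), 'tool_rot': array([-3.14002804e+00, -1.74754597e-04,  2.91280276e+00]), 'contact_force': array([-0.83980318,  0.44733773,  0.26491483]), 'torque': array([-0.00275688,  0.02849891, -0.00018553]), 'grip_force': 0.0, 'opening': 0.09181702925054838}
top [[-0.00806369 -0.99783816 -0.06522254]
 [-0.98332142  0.01976411 -0.18079926]
 [ 0.18169746  0.06267681 -0.98135501]] [0.05585684 0.51954317 1.7596952 ] 508.93271871923395 -0.016029816357056536
side [[-0.76786536 -0.64043693 -0.01494415]
 [-0.54235582  0.66233006 -0.51688399]
 [ 0.34092956 -0.38879226 -0.85592501]] [0.39971873 0.28788994 1.55913728] 482.7401141688262 -0.07392974220994523
```

View pics/top0.png

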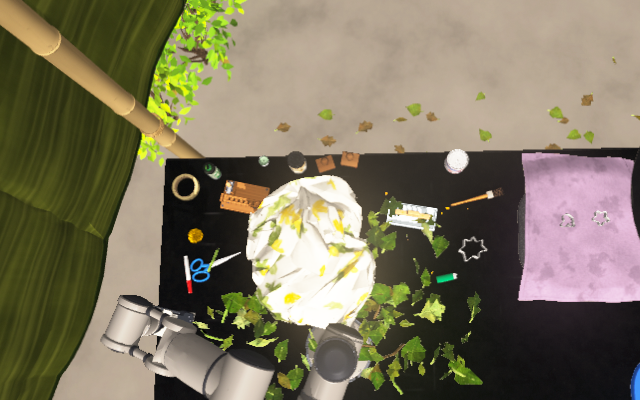

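View pics/side0.png

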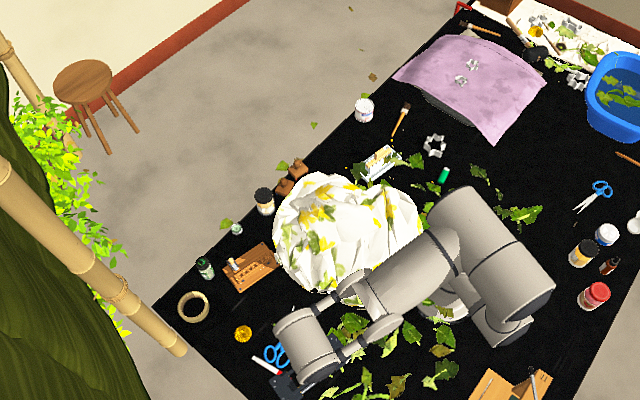

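The stand is at about top (245,197), with the keeper at its near-left. The tray with the comb is at about (412,215), and a cloth mound lies between them. I'll enlarge both and lay depth on them.

```bash
cat > h.py <<'E'
from cell import *
import numpy as np, cv2
from scipy.spatial.transform import Rotation as Ro
def rays(c,uv):
    K=np.array([[c["fx"],0,c["cx"]],[0,c["fy"],c["cy"]],[0,0,1.]])
    return cv2.undistortPoints(np.float64(uv).reshape(-1,1,2),K,np.array([c["k1"],0,0,0.]))[:,0]
def pose(c,o=None):  # camera->world
    if "R" in c: return c["R"].T,-c["R"].T@c["t"]
    Rt=Ro.from_euler("xyz",o["tool_rot"]).as_matrix();T=c["T_tool_cam"]
    return Rt@T[:3,:3],Rt@T[:3,3]+o["tool_pos"]
def at_z(c,uv,z,o=None):
    R,p=pose(c,o);d=np.c_[rays(c,uv),np.ones(len(np.atleast_2d(uv)))]@R.T
    return p+d*((z-p[2])/d[:,2])[:,None]
def cloud(c,o=None):
    v,u=np.mgrid[:400,:640];R,p=pose(c,o)
    d=np.c_[rays(c,np.stack([u,v],-1)),np.ones(u.size)]*c["range_z"].reshape(-1,1)
    return (d@R.T+p).reshape(400,640,3)
def shot(n,name,box=None,s=1):
    o=observe();c=read_camera(n);i=c["img"][:,:,::-1]
    if box:i=i[box[1]:box[3],box[0]:box[2]]
    cv2.imwrite("pics/"+name,cv2.resize(i,None,fx=s,fy=s,interpolation=cv2.INTER_CUBIC));return c,o
E
python3 - <<'E'
from h import *
c=read_camera("top");P=cloud(c);np.set_printoptions(precision=3,suppress=True)
i=c["img"][:,:,::-1]
a=cv2.resize(i[170:225,210:280],None,fx=8,fy=8,interpolation=cv2.INTER_CUBIC)
b=cv2.resize(i[195:235,380:445],None,fx=8,fy=8,interpolation=cv2.INTER_CUBIC)
can=np.zeros((600,560,3),np.uint8)
a=cv2.resize(i[176:218,215:275],(480,336),interpolation=cv2.INTER_CUBIC)
b=cv2.resize(i[198:231,382:442],(480,264),interpolation=cv2.INTER_CUBIC)
cv2.imwrite("pics/ab.png",np.vstack([a,b]))
for (u,v) in [(412,215),(245,197),(235,190),(260,210),(310,250),(300,160)]:print(u,v,P[v,u])
m=P[170:330,240:380];print("mound max z",m[...,2].max(),m.reshape(-1,3)[m[...,2].argmax()])
E
```

```text
412 215 [ 0.45  -0.264  0.068]
245 197 [0.536 0.334 0.01 ]
235 190 [0.562 0.37  0.017]
260 210 [0.468 0.256 0.126]
310 250 [0.321 0.076 0.225]
300 160 [0.647 0.121 0.1  ]
mound max z 1.8244618359976683 [ 0.192 -0.065  1.824]
```

View pics/ab.png

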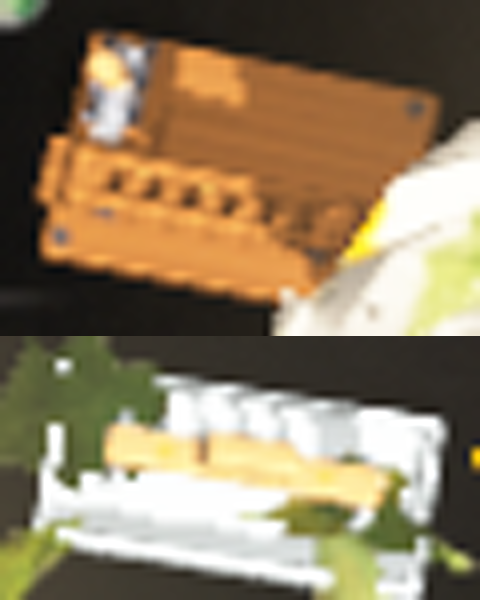

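```bash
python3 - <<'E'
from h import *
np.set_printoptions(precision=4,suppress=True)
c=read_camera("top");P=cloud(c)
f=lambda l,x0,y0:[((a/8)+x0,(b/8)+y0) for a,b in l]
B=at_z(c,f([(85,33),(440,95),(40,262)],215,176),.01);print("base",B)
d=B[0]-B[1];print("yaw stand from y edge",np.arctan2(-d[0],d[1]))
e=B[0]-B[2];print("from x edge",np.arctan2(e[1],e[0]),np.linalg.norm(d),np.linalg.norm(e))
ctr=(B[1]+B[2])/2;yw=np.arctan2(-d[0],d[1])
print("origin",ctr-np.array([np.cos(yw),np.sin(yw),0])*.018)
C=at_z(c,f([(105,445),(388,490)],382,198+(-336)/8),.054);print("comb ends",C,C.mean(0))
d=C[0]-C[1];print("comb yaw",np.arctan2(-d[0],d[1]),np.linalg.norm(d))
S=P[(P[...,0]>.15)&(P[...,0]<.75)&(P[...,1]>-.1)&(P[...,1]<.4)&(P[...,2]<.7)]
for x in np.arange(.15,.75,.06):
    print(round(x,2),[round(float(max(S[(abs(S[:,0]-x)<.03)&(abs(S[:,1]-y)<.03)][:,2],default=0)),2) for y in np.arange(-.1,.4,.06)])
q=P[198:231,382:442];print("comb cloud max",q[...,2].max())
k=(q[...,2]>.075);print(k.sum(),q[k][:, :3].mean(0) if k.any() else 0)
print(c["cx"],c["cy"])
E
```

```text
base [[0.6011 0.408  0.01  ]
 [0.5682 0.2417 0.01  ]
 [0.494  0.4261 0.01  ]]
yaw stand from y edge -0.19525485597112338
from x edge -0.16737356960296984 0.1694954310512896 0.10861911257588255
origin [0.5135 0.3374 0.01  ]
comb ends [[ 0.4649 -0.2078  0.054 ]
 [ 0.4429 -0.3292  0.054 ]] [ 0.4539 -0.2685  0.054 ]
comb yaw -0.17934462147809746 0.12338002484879396
0.15 [0.13, 0.14, 0.16, 0.16, 0.17, 0.15, 0.14, 0.05, 0.05]
0.21 [0.18, 0.17, 0.19, 0.18, 0.19, 0.18, 0.13, 0.05, 0.04]
0.27 [0.19, 0.21, 0.23, 0.23, 0.21, 0.17, 0.13, 0.02, 0.01]
0.33 [0.19, 0.21, 0.24, 0.25, 0.21, 0.21, 0.14, 0.13, 0.02]
0.39 [0.18, 0.22, 0.24, 0.25, 0.22, 0.2, 0.14, 0.13, 0.01]
0.45 [0.12, 0.21, 0.23, 0.24, 0.22, 0.2, 0.14, 0.13, 0.01]
0.51 [0.12, 0.13, 0.2, 0.19, 0.18, 0.11, 0.12, 0.05, 0.05]
0.57 [0.02, 0.12, 0.12, 0.14, 0.14, 0.11, 0.02, 0.02, 0.09]
0.63 [0.04, 0.07, 0.08, 0.09, 0.1, 0.01, 0.02, 0.02, 0.01]
0.69 [0.04, 0.07, 0.07, 0.04, 0.1, 0.01, 0.02, 0.01, 0.01]
comb cloud max 1.8244618359976683
60 [ 0.4083 -0.2278  0.4061]
321.9115472350211 197.74374823824058
```

```bash
cat >> h.py <<'E'
def shift(target,yaw=None,o=None):
    o=o or observe();R=Ro.from_euler("xyz",o["tool_rot"]).as_matrix()
    s=R.T@(np.array(target)-o["tool_pos"]);y=o["tool_rot"][2]
    tw=0 if yaw is None else -((yaw-y+np.pi)%(2*np.pi)-np.pi)
    return np.round([*s,tw],4)
E
python3 - <<'E'
from h import *
c=read_camera("wrist");print(c["T_tool_cam"],c["fx"],c["cx"],c["cy"]);print(shift([.48,.34,.30],-.18+np.pi/2))
import cell;print([x for x in dir(cell) if x[0]!='_'])
try: print(grasp_offset)
except Exception as e: print(e)
E
```

```text
[[-2.97355533e-04 -9.49914746e-01 -3.12509020e-01  8.45095078e-02]
 [ 9.99998838e-01 -7.49678301e-04  1.32724260e-03  2.84441078e-04]
 [-1.49504855e-03 -3.12508263e-01  9.49913865e-01 -1.59177149e-01]
 [ 0.00000000e+00  0.00000000e+00  0.00000000e+00  1.00000000e+00]] 351.7370348754898 319.6516861622943 202.21705654590352
[-0.3904 -0.0849 -0.0736  1.522 ]
['IKError', 'grasp_offset', 'hand_in', 'observe', 'read_camera']
0.0188
```

Call:
step_arm(plan=[[-1, -0.05, -0.01, -0.03, 0.18], [-1, -0.1, -0.02, -0.05, 0.36], [-1, -0.15, -0.03, -0.0736, 0.54], [-1, -0.2, -0.045, -0.0736, 0.72], [-1, -0.25, -0.055, -0.0736, 0.9], [-1, -0.3, -0.065, -0.0736, 1.08], [-1, -0.345, -0.075, -0.0736, 1.26], [-1, -0.375, -0.08, -0.0736, 1.44], [-1, -0.39, -0.085, -0.0736, 1.522], [-1, -0.39, -0.085, -0.0736, 1.522], [-1, -0.39, -0.085, -0.0736, 1.522]])

```text
time: 1.62
tool_pos: [0.479, 0.3404, 0.3003]
tool_rot: [-3.141, -0.0, 1.393]
contact_force: [-0.4, 0.2, 0.2]
opening: 0.0919
grip_force: 0.0
```

```bash
python3 - <<'E'
from h import *
c,o=shot("wrist","stand1.png",None,1.25);np.savez("s1.npz",img=c["img"],r=c["range_z"]);import pickle;pickle.dump((c,o),open("s1.pkl","wb"))
print(o["tool_pos"],o["tool_rot"],o["qpos"])
E
```

```text
[0.47899576 0.34043037 0.30026039] [-3.14106525e+00 -5.93145397e-05  1.39284768e+00] [4.87300202e-01 4.19582886e-01 1.20502668e+00 3.72740036e-04
 1.51736142e+00 6.65228859e-01]
```

View pics/stand1.png

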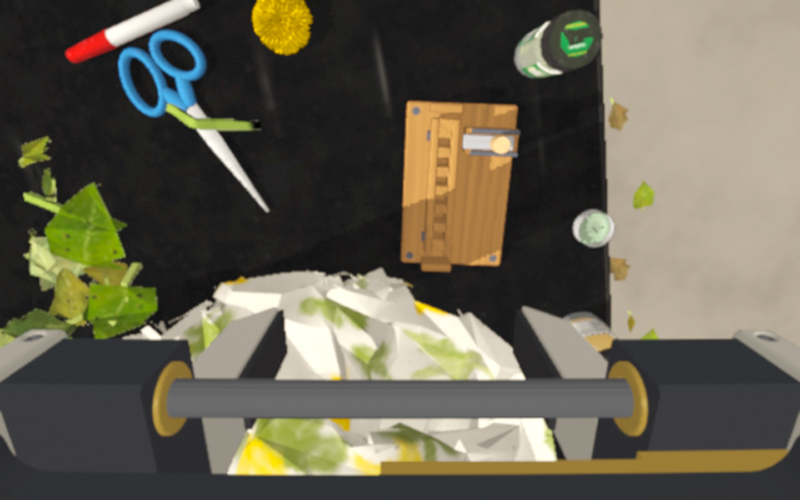

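```bash
python3 - <<'E'
from h import *
import pickle
c,o=pickle.load(open("s1.pkl","rb"))
i=c["img"][76:220,315:425,::-1];cv2.imwrite("pics/s1c.png",cv2.resize(i,None,fx=4,fy=4,interpolation=cv2.INTER_CUBIC))
E
```

```text
(no output)
```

View pics/s1c.png

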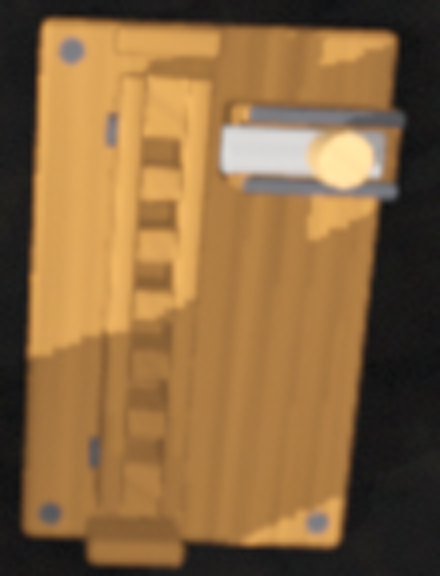

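```bash
python3 - <<'E'
from h import *
import pickle
np.set_printoptions(precision=4,suppress=True)
c,o=pickle.load(open("s1.pkl","rb"))
px=lambda l:np.array(l)/4+[315-.4,76-.4]
B=at_z(c,px([(42,20),(398,33),(22,532),(340,547)]),.01,o)[:,:2]
L=np.array([(-.036,.083),(.072,.083),(-.036,-.083),(.072,-.083)])
Lc=L-L.mean(0);Bc=B-B.mean(0)
th=np.arctan2((Lc[:,0]*Bc[:,1]-Lc[:,1]*Bc[:,0]).sum(),(Lc*Bc).sum())
R=np.array([[np.cos(th),-np.sin(th)],[np.sin(th),np.cos(th)]]);t=B.mean(0)-R@L.mean(0)
print("stand",t,th,"res",(B-(L@R.T+t))*1e3)
q=lambda l,z:((at_z(c,px(l),z,o)[:,:2]-t)@R)*1e3
print("slots",q([(160,152),(156,214),(152,275),(149,334),(147,395),(143,449)],.04))
print("strip ends",q([(165,78),(140,516)],.04)); print("sides",q([(144,152),(180,152)],.04))
print("knob",q([(345,158)],.088),"plate front",q([(222,127),(222,172)],.062))
P=cloud(c,o);X=((P[...,:2]-t)@R)*1e3
for yy in range(-120,-40,10):
  for_=[]
  for xx in range(-130,140,20):
    m=(abs(X[...,0]-xx)<10)&(abs(X[...,1]-yy)<5);for_.append(int(1e3*P[...,2][m].max()) if m.any() else -1)
  print(yy,for_)
E
```

```text
stand [0.5206 0.343 ] -0.21651336934563523 res [[-0.4094 -0.7359]
 [-0.0236 -0.2031]
 [ 0.2905  1.1101]
 [ 0.1425 -0.1712]]
slots [[ -0.8991  46.6422]
 [ -0.8649  28.8721]
 [ -0.8469  10.9342]
 [ -0.5643  -6.8544]
 [  0.0751 -25.7197]
 [ -0.0315 -42.879 ]]
strip ends [[ -0.8706  67.276 ]
 [  0.4526 -64.7396]]
sides [[-5.5403 46.4602]
 [ 4.9033 46.8705]]
knob [[42.0542 50.1409]] plate front [[13.4127 55.386 ]
 [14.3914 43.3665]]
-120 [103, 113, 116, 107, 101, 107, 110, 105, 107, 98, 3, 2, 3, 3]
-110 [116, 114, 112, 106, 84, 115, 117, 112, 109, 94, 4, 3, 3, 3]
-100 [124, 115, 112, 101, 126, 125, 119, 115, 108, 3, 3, 3, 3, 3]
-90 [130, 115, 111, 132, 132, 125, 116, 115, 2, 3, 4, 2, 3, 2]
-80 [129, 117, 127, 131, 131, 122, 115, 40, 12, 13, 13, 3, 3, 3]
-70 [126, 119, 127, 132, 139, 123, 39, 39, 14, 13, 13, 3, 3, 3]
-60 [3, 115, 123, 132, 133, 126, 43, 43, 12, 13, 13, 3, 2, 2]
-50 [3, 3, 2, 3, 2, 14, 42, 43, 13, 12, 13, 3, 3, 3]
```

```bash
python3 - <<'E'
from h import *
print(shift([.454,-.225,.30],-.18+np.pi/2))
E
```

```text
[-5.611e-01  7.560e-02  3.000e-04  2.200e-03]
```

Call:
step_arm(plan=[[-1, -0.05, 0.007, 0, 0], [-1, -0.11, 0.015, 0, 0], [-1, -0.17, 0.023, 0, 0], [-1, -0.23, 0.031, 0, 0], [-1, -0.29, 0.039, 0, 0], [-1, -0.35, 0.047, 0, 0], [-1, -0.41, 0.055, 0, 0], [-1, -0.47, 0.063, 0, 0], [-1, -0.53, 0.071, 0, 0], [-1, -0.56, 0.0755, 0, 0], [-1, -0.56, 0.0755, 0, 0], [-1, -0.56, 0.0755, 0, 0]])

```text
time: 3.18
tool_pos: [0.4537, -0.2232, 0.3004]
tool_rot: [3.142, -0.001, 1.392]
contact_force: [0.5, 0.4, 0.2]
opening: 0.0917
grip_force: 0.0
```

```bash
python3 - <<'E'
from h import *
import pickle
c,o=shot("wrist","t1.png",(150,40,490,300),2.3);pickle.dump((c,o),open("t1.pkl","wb"))
print(o["tool_pos"],o["tool_rot"],o["qpos"])
E
```

```text
[ 0.4537028  -0.22316505  0.30042041] [ 3.14151711e+00 -5.67576881e-04  1.39218904e+00] [-6.09158192e-01  2.57882279e-01  1.43898209e+00  5.51673303e-04
  1.44489655e+00 -4.30620206e-01]
```

View pics/t1.png

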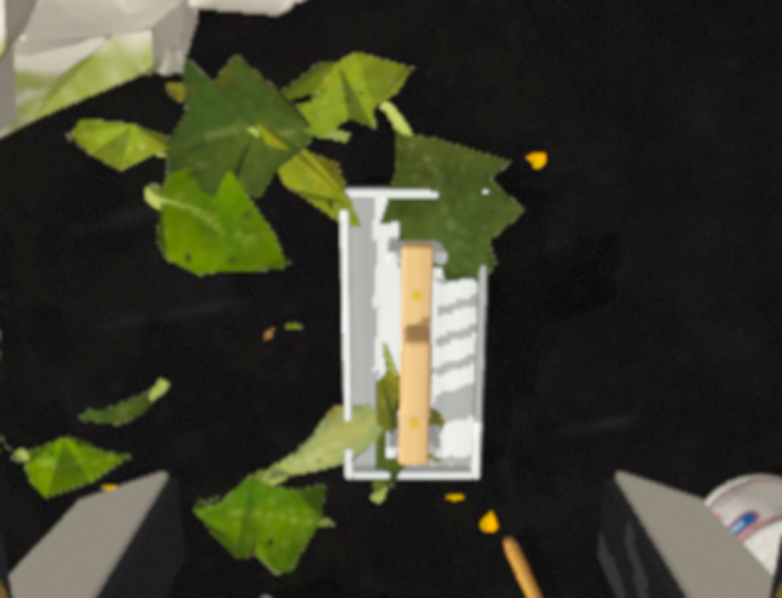

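```bash
python3 - <<'E'
from h import *
import pickle
np.set_printoptions(precision=4,suppress=True)
c,o=pickle.load(open("t1.pkl","rb"))
px=lambda l:np.array(l)/2.3+[150-.3,40-.3]
E=at_z(c,px([(418,242),(414,465)]),.054,o);d=E[0]-E[1];yw=np.arctan2(-d[0],d[1])
T=at_z(c,px([(347,191),(478,475),(348,478)]),.016,o)
print("comb",E,E.mean(0),np.linalg.norm(d),yw)
print("tray corners",T,(T[0]+T[1])/2, np.linalg.norm(T[0]-T[2]))
P=cloud(c,o);q=P.reshape(-1,3);m=(q[:,2]>.078)&(q[:,2]<.1)&(np.hypot(*(q[:,:2]-E.mean(0)[:2]).T)<.06)
print("block cloud",m.sum(),q[m].min(0),q[m].max(0),(q[m].min(0)+q[m].max(0))/2)
ce=E.mean(0)[:2]
print(shift([*ce,.16],yw+np.pi/2,o))
E
```

```text
comb [[ 0.472  -0.2036  0.054 ]
 [ 0.4493 -0.3235  0.054 ]] [ 0.4607 -0.2635  0.054 ] 0.12198495178874567 -0.18651474883661093
tray corners [[ 0.4393 -0.1758  0.016 ]
 [ 0.4843 -0.3541  0.016 ]
 [ 0.4069 -0.3421  0.016 ]] [ 0.4618 -0.2649  0.016 ] 0.16939233259891648
block cloud 447 [ 0.4503 -0.2839  0.0785] [ 0.4698 -0.2442  0.0911] [ 0.4601 -0.264   0.0848]
[-0.0386  0.014   0.1404  0.0079]
```

Call:
step_arm(plan=[[-1, -0.0386, 0.0135, 0.05, 0.008], [-1, -0.0386, 0.0135, 0.1, 0.008], [-1, -0.0386, 0.0135, 0.15, 0.008], [-1, -0.0386, 0.0135, 0.19, 0.008], [-1, -0.0386, 0.0135, 0.22, 0.008], [-1, -0.0386, 0.0135, 0.235, 0.008], [-1, -0.0386, 0.0135, 0.24, 0.008], [-1, -0.0386, 0.0135, 0.24, 0.008], [-1, -0.0386, 0.0135, 0.24, 0.008]])

```text
time: 4.35
tool_pos: [0.4606, -0.2651, 0.0614]
tool_rot: [3.14, 0.001, 1.383]
contact_force: [1.3, -0.5, -0.7]
opening: 0.092
grip_force: 0.0
```

Call:
step_arm(plan=[[1, 0, 0, 0, 0], [1, 0, 0, 0, 0], [1, 0, 0, 0, 0], [1, 0, 0, 0, 0], [1, 0, 0, 0, 0], [1, 0, 0, 0, 0]], grip_force=25)

```text
time: 5.1
tool_pos: [0.46, -0.2647, 0.0603]
tool_rot: [-3.142, -0.0, 1.383]
contact_force: [0.5, 0.1, 0.0]
opening: 0.0364
grip_force: 0.0
```

Call:
step_arm(plan=[[1, 0, 0, 0, 0], [1, 0, 0, 0, 0], [1, 0, 0, 0, 0], [1, 0, 0, 0, 0], [1, 0, 0, 0, 0]])

```text
time: 5.72
tool_pos: [0.4599, -0.2647, 0.0602]
tool_rot: [-3.141, -0.0, 1.383]
contact_force: [0.1, -0.5, 0.2]
opening: 0.0137
grip_force: 25.0
```

Call:
step_arm(plan=[[1, 0, 0, -0.005, 0], [1, 0, 0, -0.015, 0], [1, 0, 0, -0.03, 0], [1, 0, 0, -0.05, 0], [1, 0, 0, -0.08, 0], [1, 0, 0, -0.12, 0], [1, 0, 0, -0.16, 0], [1, 0, 0, -0.2, 0], [1, 0, 0, -0.24, 0], [1, 0, 0, -0.28, 0], [1, 0, 0, -0.3, 0], [1, 0, 0, -0.3, 0], [1, 0, 0, -0.3, 0]])

```text
time: 7.35
tool_pos: [0.4596, -0.2644, 0.3595]
tool_rot: [-3.14, -0.001, 1.383]
contact_force: [-0.1, -0.5, -2.0]
opening: 0.0138
grip_force: 25.0
```

```bash
python3 - <<'E'
from h import *
import pickle
np.set_printoptions(precision=4,suppress=True)
o=observe();print(o["tool_pos"],o["tool_rot"],o["contact_force"],o["torque"])
c,o2=shot("wrist","held.png",None,1)
# target above stand
t=np.array([.5206,.343]);th=-.2165;R=np.array([[np.cos(th),-np.sin(th)],[np.sin(th),np.cos(th)]])
g=t+R@[-.0005,.0015]
print(g,shift([*g,.36],th+np.pi/2,o))
E
```

```text
[ 0.4596 -0.2644  0.3595] [-3.1403 -0.0008  1.3828] [-0.1052 -0.4708 -2.0155] [-0.1423  0.0398  0.0172]
[0.5204 0.3446] [ 0.6096 -0.054   0.0001  0.0285]
```

View pics/held.png

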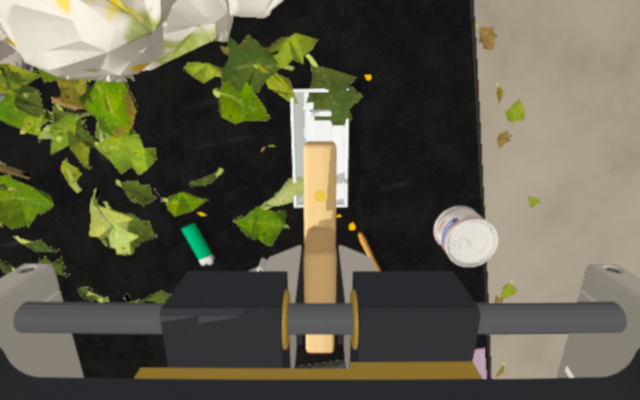

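```bash
python3 - <<'E'
from h import *
np.set_printoptions(precision=4,suppress=True)
o=observe();c=read_camera("wrist");T=c["T_tool_cam"]
i=c["img"][125:175,290:350,::-1];j=c["img"][330:365,290:350,::-1]
cv2.imwrite("pics/ends.png",cv2.resize(np.vstack([i,j]),None,fx=6,fy=6,interpolation=cv2.INTER_CUBIC))
for uv in [(320,142),(320,353),(304,200),(336,200)]:
    d=T[:3,:3]@[*rays(c,[uv])[0],1];p=T[:3,3]+d*((.006-T[2,3])/d[2]);print(uv,p)
E
```

```text
(320, 142) [0.061  0.0008 0.006 ]
(320, 353) [-0.0601  0.0008  0.006 ]
(304, 200) [ 0.0325 -0.0071  0.006 ]
(336, 200) [0.0325 0.0087 0.006 ]
```

View pics/ends.png

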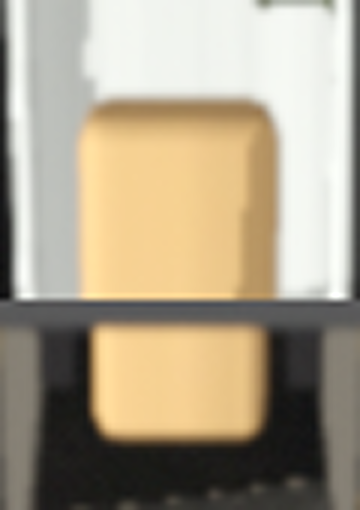

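Call:
step_arm(plan=[[1, 0.03, -0.003, 0, 0], [1, 0.08, -0.007, 0, 0], [1, 0.135, -0.012, 0, 0.005], [1, 0.19, -0.017, 0, 0.01], [1, 0.245, -0.022, 0, 0.015], [1, 0.3, -0.027, 0, 0.02], [1, 0.355, -0.032, 0, 0.0285], [1, 0.41, -0.037, 0, 0.0285], [1, 0.465, -0.041, 0, 0.0285], [1, 0.52, -0.046, 0, 0.0285], [1, 0.57, -0.05, 0, 0.0285], [1, 0.6, -0.053, 0, 0.0285], [1, 0.6096, -0.054, 0, 0.0285], [1, 0.6096, -0.054, 0, 0.0285], [1, 0.6096, -0.054, 0, 0.0285]])

```text
time: 9.32
tool_pos: [0.5211, 0.343, 0.3604]
tool_rot: [-3.142, 0.0, 1.353]
contact_force: [0.7, -0.2, -2.2]
opening: 0.0139
grip_force: 25.0
```

```bash
cat > st.py <<'E'
from h import *
import sys
np.set_printoptions(precision=4,suppress=True)
t=np.array([.5206,.343]);th=-.2165;R=np.array([[np.cos(th),-np.sin(th)],[np.sin(th),np.cos(th)]])
def rep(x,y,z):
    o=observe();g=t+R@[x,y]
    print("tcp in stand mm",(R.T@(o["tool_pos"][:2]-t))*1e3,o["tool_pos"][2],"yaw err",o["tool_rot"][2]-th-np.pi/2,"F",o["contact_force"],"t",o["time"])
    print("shift",shift([*g,z],th+np.pi/2,o))
if __name__=="__main__": rep(*map(float,sys.argv[1:]))
E
python3 st.py -.0005 .0015 .10
```

```text
tcp in stand mm [0.4543 0.0495] 0.36039171714600626 yaw err -0.0012851890479721462 F [ 0.7058 -0.1626 -2.1723] t 9.325
shift [ 0.0016 -0.001   0.2604 -0.0013]
```

Call:
step_arm(plan=[[1, 0.0016, -0.001, 0.04, -0.001], [1, 0.0016, -0.001, 0.09, -0.001], [1, 0.0016, -0.001, 0.14, -0.001], [1, 0.0016, -0.001, 0.18, -0.001], [1, 0.0016, -0.001, 0.21, -0.001], [1, 0.0016, -0.001, 0.235, -0.001], [1, 0.0016, -0.001, 0.25, -0.001], [1, 0.0016, -0.001, 0.26, -0.001], [1, 0.0016, -0.001, 0.26, -0.001], [1, 0.0016, -0.001, 0.26, -0.001]])

```text
time: 10.58
tool_pos: [0.5208, 0.3462, 0.1014]
tool_rot: [3.14, -0.001, 1.355]
contact_force: [1.0, -0.6, -2.1]
opening: 0.0138
grip_force: 25.0
```

```bash
python3 st.py -.0005 .0015 .086
```

```text
tcp in stand mm [-0.4754  3.172 ] 0.1013609548029038 yaw err 0.0009379766772312781 F [ 1.0248 -0.5738 -2.1066] t 10.575
shift [-0.0017 -0.      0.0154  0.0009]
```

Call:
step_arm(plan=[[1, 0, 0, 0.004, 0], [1, 0, 0, 0.008, 0], [1, 0, 0, 0.01, 0], [1, 0, 0, 0.01, 0], [1, 0, 0, 0.01, 0]])

```text
time: 11.2
tool_pos: [0.5203, 0.346, 0.0904]
tool_rot: [3.141, -0.0, 1.355]
contact_force: [1.0, -0.1, -2.1]
opening: 0.0139
grip_force: 25.0
```

```bash
python3 st.py -.0005 .0015 .080
```

```text
tcp in stand mm [-0.9337  2.9035] 0.09040983686829979 yaw err 0.000981710266262592 F [ 0.9624 -0.1046 -2.0534] t 11.2
shift [-0.0014  0.0004  0.0104  0.001 ]
```

Call:
step_arm(plan=[[1, -0.0014, 0.0007, 0, 0.001], [1, -0.0014, 0.0007, 0.0012, 0.001], [1, -0.0014, 0.0007, 0.0024, 0.001], [1, -0.0014, 0.0007, 0.0036, 0.001], [1, -0.0014, 0.0007, 0.0048, 0.001], [1, -0.0014, 0.0007, 0.006, 0.001], [1, -0.0014, 0.0007, 0.0068, 0.001], [1, -0.0014, 0.0007, 0.0076, 0.001]])

```text
time: 12.2
tool_pos: [0.5207, 0.3445, 0.0827]
tool_rot: [3.142, -0.0, 1.354]
contact_force: [0.5, 0.3, -1.3]
opening: 0.0139
grip_force: 25.0
```

```bash
python3 st.py -.0005 .0015 .080
```

```text
tcp in stand mm [-0.2658  1.4532] 0.08270032374422562 yaw err 4.73114137731212e-05 F [ 0.4865  0.3178 -1.3452] t 12.2
shift [ 0.     -0.0002  0.0027  0.    ]
```

Call:
step_arm(plan=[[1, 0, 0, 0.0008, 0], [1, 0, 0, 0.0016, 0]])

```text
time: 12.45
tool_pos: [0.5207, 0.3445, 0.0811]
tool_rot: [3.142, -0.0, 1.354]
contact_force: [-0.5, -1.1, -2.2]
opening: 0.0135
grip_force: 25.0
```

Call:
step_arm(plan=[[1, 0, 0, 0.001, 0], [1, 0, 0, 0.002, 0], [1, 0, 0, 0.003, 0]])

```text
time: 12.82
tool_pos: [0.5207, 0.3445, 0.078]
tool_rot: [3.142, -0.0, 1.354]
contact_force: [-0.5, 0.0, -2.2]
opening: 0.0139
grip_force: 25.0
```

Call:
step_arm(plan=[[1, 0, 0, 0.0012, 0], [1, 0, 0, 0.0024, 0], [1, 0, 0, 0.0036, 0], [1, 0, 0, 0.0048, 0], [1, 0, 0, 0.006, 0]])

```text
time: 13.45
tool_pos: [0.5207, 0.3445, 0.0721]
tool_rot: [3.142, -0.0, 1.354]
contact_force: [0.3, 0.3, -2.2]
opening: 0.0141
grip_force: 25.0
```

Call:
step_arm(plan=[[1, 0, 0, 0.0012, 0], [1, 0, 0, 0.0024, 0], [1, 0, 0, 0.0036, 0], [1, 0, 0, 0.0048, 0], [1, 0, 0, 0.006, 0]])

```text
time: 14.08
tool_pos: [0.5206, 0.3445, 0.0661]
tool_rot: [-3.142, -0.0, 1.354]
contact_force: [-0.3, 0.4, -2.2]
opening: 0.0139
grip_force: 25.0
```

Call:
step_arm(plan=[[1, 0, 0, 0.0012, 0], [1, 0, 0, 0.0024, 0], [1, 0, 0, 0.0036, 0], [1, 0, 0, 0.0046, 0]])

```text
time: 14.58
tool_pos: [0.5206, 0.3445, 0.0615]
tool_rot: [3.142, -0.0, 1.354]
contact_force: [-0.2, 0.4, -2.0]
opening: 0.0139
grip_force: 25.0
```

Call:
step_arm(plan=[[1, 0, 0, 0.0006, 0], [1, 0, 0, 0.001, 0], [1, 0, 0, 0.001, 0]])

```text
time: 14.95
tool_pos: [0.5207, 0.3445, 0.0605]
tool_rot: [3.142, -0.0, 1.354]
contact_force: [-0.5, -0.3, -2.8]
opening: 0.0137
grip_force: 25.0
```

Call:
step_arm(plan=[[1, 0, 0, 0.0005, 0], [1, 0, 0, 0.001, 0], [1, 0, 0, 0.001, 0]])

```text
time: 15.32
tool_pos: [0.5207, 0.3445, 0.0602]
tool_rot: [3.141, -0.0, 1.354]
contact_force: [-2.9, -1.8, 4.8]
opening: 0.0142
grip_force: 25.0
```

Call:
step_arm(plan=[[0, 0, 0, -0.0008, 0], [0, 0, 0, -0.0008, 0], [0, 0, 0, -0.0008, 0], [0, 0, 0, -0.0008, 0], [0, 0, 0, -0.0008, 0], [0, 0, 0, -0.01, 0], [0, 0, 0, -0.03, 0], [0, 0, 0, -0.06, 0], [0, 0, 0, -0.09, 0], [0, 0, 0, -0.12, 0], [0, 0, 0, -0.12, 0], [0, 0, 0, -0.12, 0]])

```text
time: 16.82
tool_pos: [0.5202, 0.3443, 0.179]
tool_rot: [-3.141, 0.001, 1.354]
contact_force: [0.5, -0.3, 0.2]
opening: 0.0459
grip_force: 0.0
```

```bash
python3 - <<'E'
from st import *
c,o=shot("wrist","home.png",(260,60,460,260),3)
rep(.0435,.050,.10);print(o["opening"])
P=cloud(c,o);X=(P[...,:2]-t)@R
m=(abs(X[...,0])<.006)&(abs(X[...,1])<.058)&(abs(X[...,1])>.025)&(P[...,2]>.03)
y=X[...,1][m];z=P[...,2][m]
for a in (-.055,-.045,-.035,.03,.04,.05):print(a,np.median(z[abs(y-a)<.005]))
k=(P[...,2]>.08)&(P[...,2]<.1)&(X[...,1]>.035)&(X[...,1]<.065)&(X[...,0]>.0)&(X[...,0]<.08)
print("knob",k.sum(),X[k].min(0),X[k].max(0))
E
```

```text
tcp in stand mm [-0.7741  0.9678] 0.17842869085564145 yaw err -2.5185458714327424e-05 F [-0.3407  1.0258 -0.0113] t 16.875
shift [ 0.0491  0.0444  0.0783 -0.    ]
0.04590333093793642
-0.055 0.05496648287908884
-0.045 0.055027061587019505
-0.035 0.05513004498700996
0.03 0.2635401626159528
0.04 0.05521767295550045
0.05 0.05517743512511794
knob 334 [0.0352 0.0427] [0.0485 0.0563]
```

View pics/home.png

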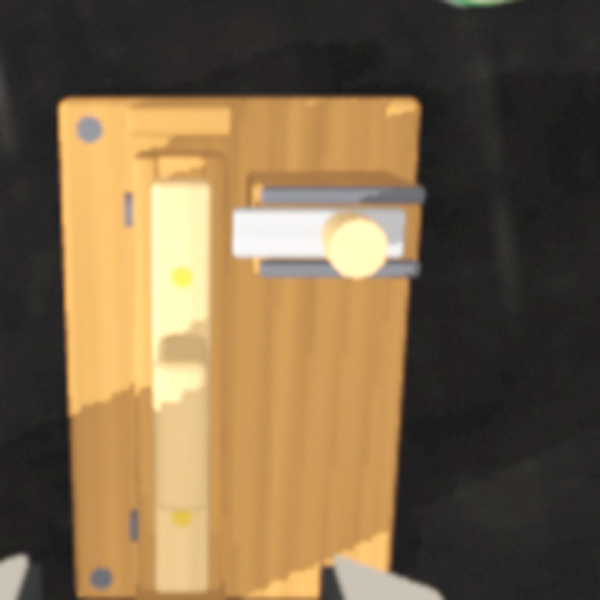

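The comb sits level and home: the bar at (180,180-590) reads 55 mm against 54 mm expected. The keeper is open, with its knob at (357,247), which is stand (42, 50). Next I'll pinch the knob and slide it.

Call:
step_arm(plan=[[0, 0.015, 0.014, 0, 0], [0, 0.035, 0.031, 0, 0], [0, 0.0485, 0.043, 0.02, 0], [0, 0.0485, 0.043, 0.05, 0], [0, 0.0485, 0.043, 0.07, 0], [0, 0.0485, 0.043, 0.08, 0], [0, 0.0485, 0.043, 0.08, 0], [0, 0.0485, 0.043, 0.08, 0]])

```text
time: 17.88
tool_pos: [0.5735, 0.3828, 0.1004]
tool_rot: [3.14, -0.001, 1.354]
contact_force: [0.3, 0.8, 0.2]
opening: 0.0459
grip_force: 0.0
```

```bash
python3 st.py .0425 .050 .0675
```

```text
tcp in stand mm [43.116  50.2536] 0.10043723623769706 yaw err -1.8536790058476527e-07 F [0.2756 0.814  0.2486] t 17.875
shift [-0.0003 -0.0007  0.0329 -0.    ]
```

Call:
step_arm(plan=[[0, 0, -0.0007, 0.012, 0], [0, 0, -0.0007, 0.022, 0], [0, 0, -0.0007, 0.029, 0], [0, 0, -0.0007, 0.032, 0], [0, 0, -0.0007, 0.032, 0], [1, 0, -0.0007, 0.032, 0], [1, 0, -0.0007, 0.032, 0], [1, 0, -0.0007, 0.032, 0], [1, 0, -0.0007, 0.032, 0], [1, 0, -0.0007, 0.032, 0], [1, 0, -0.0007, 0.032, 0]], grip_force=12)

```text
time: 19.25
tool_pos: [0.5723, 0.3828, 0.0677]
tool_rot: [-3.142, -0.0, 1.354]
contact_force: [-1.0, 0.8, 1.2]
opening: 0.0133
grip_force: 12.0
```

Call:
step_arm(plan=[[1, 0, -0.003, 0, 0], [1, 0, -0.006, 0, 0], [1, 0, -0.009, 0, 0], [1, 0, -0.012, 0, 0], [1, 0, -0.015, 0, 0], [1, 0, -0.018, 0, 0], [1, 0, -0.021, 0, 0], [1, 0, -0.023, 0, 0], [1, 0, -0.025, 0, 0], [1, 0, -0.026, 0, 0]])

```text
time: 20.5
tool_pos: [0.5471, 0.3884, 0.0677]
tool_rot: [3.141, -0.0, 1.354]
contact_force: [4.1, -1.8, 2.0]
opening: 0.0136
grip_force: 12.0
```

```bash
python3 st.py .0145 .050 .0675
```

```text
tcp in stand mm [16.093  49.9787] 0.06767647376188238 yaw err 8.60488142415683e-05 F [ 4.0597 -1.8482  2.0053] t 20.5
shift [ 0.     -0.0016  0.0002  0.0001]
```

Call:
step_arm(plan=[[1, 0, -0.001, 0, 0], [1, 0, -0.002, 0, 0], [1, 0, -0.003, 0, 0], [1, 0, -0.003, 0, 0]])

```text
time: 21.0
tool_pos: [0.5469, 0.3884, 0.0678]
tool_rot: [3.136, -0.002, 1.354]
contact_force: [11.3, -2.6, -1.5]
opening: 0.0134
grip_force: 12.0
```

```bash
python3 st.py .0145 .050 .0675
```

```text
tcp in stand mm [15.9418 49.9736] 0.06777983644677765 yaw err -0.0006474457275156276 F [11.2874 -2.6324 -1.5455] t 21.0
shift [ 0.     -0.0014  0.0003 -0.0006]
```

Call:
step_arm(plan=[[0, 0, 0.0015, 0, 0], [0, 0, 0.0015, 0, 0], [0, 0, 0.0015, 0, 0], [0, 0, 0.0015, 0, 0], [0, 0, 0.0015, 0, 0], [0, 0, 0.0015, -0.01, 0], [0, 0, 0.0015, -0.04, 0], [0, 0, 0.0015, -0.08, 0], [0, -0.01, 0.0015, -0.11, 0], [0, -0.05, 0.0015, -0.11, 0], [0, -0.05, 0.0015, -0.11, 0], [0, -0.05, 0.0015, -0.11, 0]])

```text
time: 22.5
tool_pos: [0.535, 0.3402, 0.1781]
tool_rot: [3.141, -0.001, 1.354]
contact_force: [0.1, -0.6, -0.1]
opening: 0.046
grip_force: 0.0
```

```bash
python3 - <<'E'
from st import *
c,o=shot("wrist","closed.png",(260,60,460,260),3);rep(0,0,.2)
P=cloud(c,o);X=(P[...,:2]-t)@R*1e3
k=(P[...,2]>.08)&(P[...,2]<.1)&(X[...,1]>35)&(X[...,1]<65)&(X[...,0]>-10)&(X[...,0]<80)
print("knob",k.sum(),X[k].min(0),X[k].max(0))
k=(P[...,2]>.058)&(P[...,2]<.068)&(abs(X[...,1]-50)<8)&(abs(X[...,0])<60)
print("plate",X[k].min(0),X[k].max(0))
k=(P[...,2]>.08)&(P[...,2]<.1)&(abs(X[...,1])<25)&(abs(X[...,0])<20)
print("block",X[k].min(0),X[k].max(0))
E
```

```text
tcp in stand mm [14.5937  0.6541] 0.17777855130746456 yaw err 0.00017019856405764422 F [ 0.488   0.6355 -0.2209] t 22.55
shift [-0.0006 -0.0146 -0.0222  0.0002]
knob 317 [10.0607 42.8259] [23.5108 56.3411]
plate [-11.3415  42.0055] [59.6752 57.8765]
block [ -6.7042 -17.5343] [ 7.3084 21.7371]
```

View pics/closed.png

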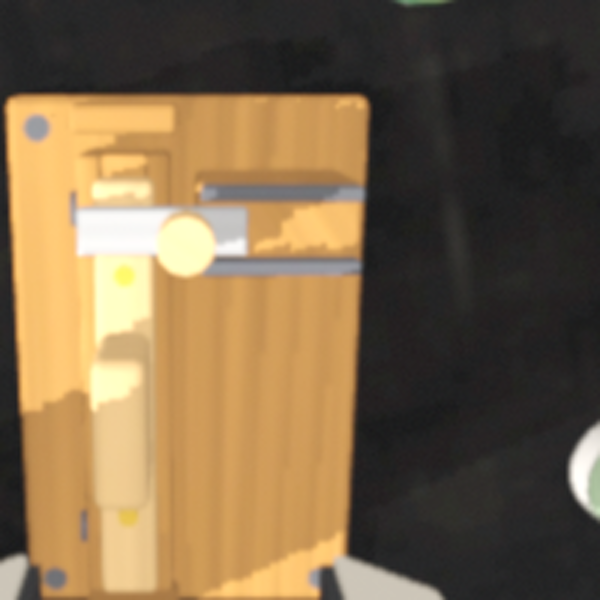

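The keeper reads closed: the knob at (187,245) is at stand x 16.8, and the plate front is at -11.3. I'll give it one gentle confirming push from behind with shut fingers.

```bash
python3 st.py .052 .050 .0695
```

```text
tcp in stand mm [14.5937  0.6541] 0.17777855130746456 yaw err 0.00017019856405764422 F [ 0.488   0.6355 -0.2209] t 22.55
shift [0.0493 0.0374 0.1083 0.0002]
```

Call:
step_arm(plan=[[1, 0, 0.015, 0, 0], [1, 0.02, 0.0374, 0, 0], [1, 0.0493, 0.0374, 0.01, 0], [1, 0.0493, 0.0374, 0.03, 0], [1, 0.0493, 0.0374, 0.03, 0], [1, 0.0493, 0.0374, 0.06, 0], [1, 0.0493, 0.0374, 0.09, 0], [1, 0.0493, 0.0374, 0.104, 0], [1, 0.0493, 0.0374, 0.108, 0], [1, 0.0493, 0.0374, 0.108, 0], [1, 0.0493, 0.0374, 0.108, 0]])

```text
time: 23.92
tool_pos: [0.5826, 0.3803, 0.0709]
tool_rot: [3.14, -0.001, 1.354]
contact_force: [0.2, 1.0, -0.1]
opening: 0.0
grip_force: 0.0
```

Call:
step_arm(plan=[[1, 0, -0.0025, 0, 0], [1, 0, -0.005, 0, 0], [1, 0, -0.007, 0, 0], [1, 0, -0.008, 0, 0]])

```text
time: 24.42
tool_pos: [0.5739, 0.3818, 0.0696]
tool_rot: [-3.142, -0.0, 1.354]
contact_force: [0.8, -0.2, -0.5]
opening: 0.0005
grip_force: 0.0
```

Call:
step_arm(plan=[[1, 0, -0.0012, 0, 0], [1, 0, -0.0024, 0, 0], [1, 0, -0.0036, 0, 0], [1, 0, -0.0048, 0, 0]])

```text
time: 24.92
tool_pos: [0.5701, 0.3825, 0.0697]
tool_rot: [3.14, -0.0, 1.354]
contact_force: [3.9, -1.0, -2.0]
opening: 0.0002
grip_force: 2.2
```

Call:
step_arm(plan=[[1, 0, -0.0012, 0, 0], [1, 0, -0.0024, 0, 0], [1, 0, -0.0036, 0, 0]])

```text
time: 25.3
tool_pos: [0.5695, 0.3826, 0.07]
tool_rot: [3.134, -0.002, 1.354]
contact_force: [13.9, -2.7, -5.3]
opening: 0.0003
grip_force: 7.1
```

Call:
step_arm(plan=[[1, 0, 0.008, 0, 0], [1, 0, 0.012, 0, 0], [1, 0, 0.012, -0.02, 0], [1, 0, 0.012, -0.06, 0], [1, 0, 0.012, -0.11, 0], [1, 0, 0.012, -0.15, 0], [1, 0, 0.012, -0.15, 0], [1, 0, 0.012, -0.15, 0]])

```text
time: 26.3
tool_pos: [0.577, 0.3808, 0.2186]
tool_rot: [-3.14, 0.001, 1.354]
contact_force: [0.4, -0.0, -0.8]
opening: 0.0004
grip_force: 0.0
```

```bash
python3 - <<'E'
from st import *
rep(0,0,.2)
c=read_camera("wrist");o=observe();P=cloud(c,o);X=(P[...,:2]-t)@R*1e3
k=(P[...,2]>.08)&(P[...,2]<.1)&(X[...,1]>35)&(X[...,1]<65)&(X[...,0]>-10)&(X[...,0]<80)
print("knob",X[k].min(0),X[k].max(0))
print(hand_in())
E
```

```text
tcp in stand mm [46.9387 49.0019] 0.2186343718918118 yaw err 0.0002032601004735568 F [ 0.3995 -0.0455 -0.7519] t 26.3
shift [-0.049  -0.0469  0.0187  0.0002]
knob [ 9.675  42.2491] [23.4469 55.9287]
the job is handed in; nothing more can be done
None
```

The comb sits flush and fully home in the stand, the keeper is closed against its stop over the bar, and the arm is clear; I handed the job in at about 26 s, with contact forces staying under about 15 N.

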